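# Press the clip onto a wiper blade and thread the blade out of the press

### The arm

A 7-joint arm with a two-finger parallel gripper is mounted at the origin on the work surface. World frame = base frame: x ahead of the robot, y to its left, z up, the work surface at z = 0. Lengths are in m, angles in rad, forces in N, time in s.
With the tool pointing down it reaches from about 0.4 to 0.925 m from the base axis. Payload 4.1 kg.
Tool frame: the origin (TCP) lies midway between the tips of the shut fingers; the grasp point (between the pads) lies manip.pinch_z behind it (manip.pinch_z is the distance from the TCP to the grasp point, in m); z points along the fingers, y is the direction in which the jaws open and shut (so a half turn about z gives the same grasp; the last joint's range is limited). The gripper opens to 85 mm and grips with 20 to 120 N. Pads are 22 mm wide; open, the fingers measure 114 mm over their backs; the gripper's body (76 mm by 85 mm) begins 54 mm behind the grasp point. The pads swing forward as they close: fully open they stand 13 mm farther back than shut.
Start: joints at [-1.244, 0.398, 0.045, 1.537, -0.019, 1.207, -0.051], TCP at [0.268, 0.592, 0.231] pointing down, gripper open.
Joint ranges: [-2.82, 2.82], [-0.49, 2.23], [-1.37, 1.46], [0, 2.46], [-1.36, 4.5], [0.23, 2], [-2.94, 2.94]. Speed limits (rad/s): [2.57, 2.57, 3.14, 3.14, 3.14, 3.14, 3.14].

### API

Orientations are given as a 3x3 rotation matrix whose columns are the frame's x, y, z axes.
In Python, from bench import manip gives the robot as it stands.
- The arm moves only by the tool carry_out, never from a script. Its argument "series" is a list of rows, each a list of 4 numbers: the shift along the tool's x, y, z in cm, then the turn about the tool's z in rad. A call has 1 to 8 rows; each row is the pose to reach, as a shift and turn from the pose measured when the call began, along the tool's axes at that moment; what a row does not reach only later rows make up. A row lasts 1/10 s, in which the tool goes at most 50 mm and 8.59 degrees, less where a joint would pass 70% of its speed; a pose out of reach is approached as far as the arm can. A call with a gripper value outside its range is refused whole. "claw" is the closure, from 0 (fully open) to 1 (shut), set as the call begins (left out, the last holds). The fingers move at their own pace and stop on an object; "force" is the grip in N (left out, the last holds). Time passes only in rows, so rows that repeat a pose let the fingers close. It gives the time, the measured TCP pose, the force and the opening at its end, in the units of the state.
- manip.observe(): the state, without advancing time (a new reading comes with each control period).
- manip.snapshot(name): name is "scene" or "side" or "wrist"; returns a dict with "color" (480x640x3 uint8, red, green, blue), "fx", "fy", "cx", "cy" (pixels), "k1" (the pictures are not rectified: a ray, as slopes to the right and down, at radius r is drawn at 1 + k1 r^2 times it, then the intrinsics apply), "camera_from_world" (4x4, takes a point from world to camera coordinates). Camera axes: x right, y down, z forward; pixel columns grow to the right and rows downward; lengths in m; the calibration is good to about 2 mm. A picture is of the moment at which its call begins. There is no depth.
- manip.close_job(): hands the job in, once; it reports no verdict.
Trained networks look in a picture, given as the dict that the camera call returned (one of the last four; its "shot" number tells which), for a name from the list of things; names that differ only in an ending like _2 or _b are one class to them, and where a whole thing is asked for, a point or a joint stands for the part that bears it (a point fixed in the world has none). Each returns a list of dicts, best first, with "p" (0 to 1); they miss things now and then, are a little off and sometimes report something else, mostly with a low value. They report only what shows in the picture. A call takes as long as a camera call.
- manip.search_frame(picture, query): "rect" ([left, top, width, height] in pixels, round what is visible of it).
The state is a dict: "clock": time; "joint_positions": joint angles; "dq": joint speeds; "joint_efforts": joint torques, N m; "tcp_pos": TCP position; "tcp_rot": TCP orientation; "ft_force": force on the tool from outside, world axes, zero at the start; "ft_torque": the same for the moment, N m; "finger_gap": finger opening in m.
Only numpy, scipy, OpenCV 4.12 (cv2) and the standard library are available. Lean on these libraries where they do the work, as an engineer would, in place of code of your own. Each camera call takes 0.05 s, during which the arm holds its last target. There are 200 camera calls.

### The job

Seat the adapter clip fully home on the wiper blade that lies in the lever press: swing the press's sprung lever down to its stop, then let it come all the way back up. Then take the blade out on the side away from the lever: raise that end over its end stop, draw the tilted blade lengthwise out of the arch under the press head, and finish still holding it in the gripper, wholly beyond the press head on that side and higher than the end stops, touching nothing else. Leave the other things on the shelf where they stand.

Things in the scene. Friction and masses are not known exactly. Their poses are not given: they have to be found in the camera images.
- press: Grey two-pillar lever press bolted to the shelf, 172 mm tall (raised ram to 240). Origin: centre of the underside of its base plate (130 x 390 x 12 mm, x by y), z up. Its y axis runs along the bed; -x is its front, towards the robot. The lever is on the +y side of the head. The blade is taken out on the -y side.
- arch (a point): Top middle of the arch at the press's y = 0: underside of the raised ram (round foot 24 mm across), 121 mm above the shelf, about 75 mm with the lever at its stop. Two 18 mm pillars at press x = -40 and +40 mm carry the head, 114 mm (x) by 50 mm (y), z 124 to 172 mm. With the ram raised the blade cannot be lifted level above the end stops.
- bed (a point): Middle of the anvil's top, 50 mm above the shelf. The blade's body rests on the anvil (press y -18 to 18 mm) and two end rests (24 mm long, at y = -150 and +150 mm), all 36 mm wide, tops 50 mm high, with an 8 mm slot along y, 16 mm or more deep, for the blade's lip. Between them only the 12 mm base plate: free room for fingers on both sides of the blade.
- stop_a (a point): Top middle of the upright end stop plate at the -y end of the bed, away from the lever: 40 mm wide (x), 6 mm thick (y), top 94 mm above the shelf, 167 mm from the arch. With this end of the blade raised to about 12 degrees of tilt and the other end low on its rest, the blade clears both ram and stop and can be drawn out along its own length.
- stop_b (a point): Top middle of the same kind of end stop plate at the +y end of the bed, 167 mm from the arch, top 94 mm above the shelf.
- lever (a joint): Angle of the press lever in rad: 0 fully up (rest), 1.2 at its stop. A return spring always drives it to 0; the knob takes about 2 N to start and 10 N at most while the clip is being pressed. The lever drives the ram down 38 mm per rad.
- lever_knob (a point): Centre of the black ball knob, 32 mm across, at the end of the lever. The lever, a 10 mm rod, swings in the press's x-z plane, 150 mm from hinge to knob centre: at rest it points to the front (-x of the press) and 55 degrees up, at its stop about 14 degrees below level.
- lever_hinge (a point): Centre of the lever's hinge on the +y side of the press head (y = 37, z = 148 mm in the press frame); the hinge axis runs along the press's y axis. It does not move.
- blade: Rigid black rear wiper blade, 320 mm long, 100 g or so, lying along the press's y axis. Origin: middle of its length, on the underside of its body; y along its length, z up. Body 16 mm wide (x) and 14 mm high (10 mm high beyond 110 mm from the middle); a hard 4 mm lip hangs 9 mm below it. The clip (36 x 20 mm) sits on its middle; its top is 32 mm above the origin when loose and 26 mm when home.
- blade_end_a (a point): Middle of the blade's -y end, 160 mm from its origin and 5 mm above it.
- blade_end_b (a point): Middle of the blade's +y end, 160 mm from its origin and 5 mm above it.
- clip (a joint): How far the adapter clip is pressed onto the blade, in m: 0 to 0.0015 at the start (standing proud), 0.006 fully home. It moves stiffly (about 22 N) and stays where it is pushed.
- tiers: Stack of three interlocked green plastic tiers, 140 x 190 x 202 mm, holding spare clips. Origin: centre of its underside. To be left alone.
- spray_bottle: Empty white spray bottle, 72 mm wide, 213 mm tall, light. Origin: centre of its underside. To be left alone.
- mug: White ceramic mug, 82 mm wide, 95 mm tall (handle to +y), with plastic trim tools standing in it to about 190 mm. Origin: centre of its underside. To be left alone.
- squeegee: Yellow squeegee lying flat, head 226 mm along its y axis, handle 150 mm along its -x (pointing away from the robot), 24 mm high. Origin: under the middle of its head. To be left alone.

How it is judged:
By the outcome, as a careful person would: the job done as asked, in the order asked, and still so for the second after the job is handed in, while the arm keeps its last pose, push and grip.
It also fails if it takes over 61 s, if anything falls off the work surface, if the arm or the gripper's body presses on something with over 40 N, if the wrist force passes 120 N, or if a joint passes its speed limit or range.

## Working session

There is one attempt and no reset: what is moved stays moved. The work goes in short steps, Python scripts to look and compute and a tool call to move; the robot and the scene stay as the last step left them, time stands still between calls to the robot, and variables do not carry over. Pictures are saved under pics/ and viewed, about 8 in all and at most 12, crops included, and the job is handed in when it is done.

Besides the shell and the picture viewer there is one more tool, called after "Call:" by a JSON object that holds its "fn" and its "kwargs". carry_out: Moves the arm, as the interface text tells. Its arguments: {"type":"object","properties":{"series":{"type":"array"},"claw":{"type":"number"},"force":{"type":"number"}},"required":["series"]}

```bash
mkdir -p pics; ls; cat > h.py <<'E'
import numpy as np, cv2
from bench import manip
def K(s): return np.array([[s['fx'],0,s['cx']],[0,s['fy'],s['cy']],[0,0,1.]]), np.array([s['k1'],0,0,0,0.])
def proj(s,P):
    k,d=K(s);T=np.array(s['camera_from_world']);rv,_=cv2.Rodrigues(T[:3,:3])
    return cv2.projectPoints(np.atleast_2d(np.array(P,float)),rv,T[:3,3],k,d)[0][:,0]
def ray(s,uv):
    k,d=K(s);T=np.array(s['camera_from_world'])
    n=cv2.undistortPoints(np.array([[uv]],float),k,d)[0,0]
    R=T[:3,:3];c=-R.T@T[:3,3];v=R.T@np.array([n[0],n[1],1]);return c,v/np.linalg.norm(v)
def tri(obs):
    A=0;b=0
    for s,uv in obs:
        c,v=ray(s,uv);M=np.eye(3)-np.outer(v,v);A=A+M;b=b+M@c
    return np.linalg.solve(A,b)
def onz(s,uv,z):
    c,v=ray(s,uv);return c+v*(z-c[2])/v[2]
def save(s,n): cv2.imwrite('pics/'+n+'.png',s['color'][:,:,::-1])
E
python3 - <<'E'
from h import *
o=manip.observe();print({k:np.round(v,3).tolist() for k,v in o.items()},manip.pinch_z)
S={n:manip.snapshot(n) for n in('scene','side')}
for n,s in S.items():
    save(s,n+'0');T=np.array(s['camera_from_world']);print(n,s['fx'],s['k1'],(-T[:3,:3].T@T[:3,3]).round(3),T[2,:3].round(2))
    for q in('press','arch','bed','stop_a','stop_b','lever','lever_knob','lever_hinge','blade','blade_end_a','clip','tiers','spray_bottle','mug','squeegee'):
        print(n,q,[(np.round(r['rect']).tolist(),round(r['p'],2)) for r in manip.search_frame(s,q)[:2]])
a=np.hstack([S['scene']['color'],S['side']['color']])
E
```

```text
pics
{'clock': 0.0, 'joint_positions': [-1.244, 0.399, 0.045, 1.538, -0.019, 1.207, -0.051], 'dq': [0.001, 0.001, 0.0, 0.0, -0.0, 0.0, -0.001], 'joint_efforts': [0.0, -47.511, 1.365, -25.423, 0.012, 0.009, -0.0], 'tcp_pos': [0.268, 0.591, 0.23], 'tcp_rot': [[-0.911, 0.413, -0.001], [0.413, 0.911, -0.002], [-0.0, -0.002, -1.0]], 'ft_force': [-0.439, -0.033, 0.713], 'ft_torque': [0.003, -0.011, 0.008], 'finger_gap': 0.085} 0.0187
scene 509.4605218684189 -0.017818808824249584 [1.415 0.078 1.43 ] [-0.53 -0.03 -0.84]
scene press [([301.0, 185.0, 124.0, 106.0], 0.72)]
scene arch [([377.0, 184.0, 15.0, 61.0], 0.19)]
scene bed [([301.0, 186.0, 124.0, 100.0], 0.67), ([239.0, 300.0, 74.0, 62.0], 0.2)]
scene stop_a [([435.0, 166.0, 77.0, 73.0], 0.72), ([300.0, 185.0, 125.0, 102.0], 0.58)]
scene stop_b [([435.0, 166.0, 77.0, 73.0], 0.72), ([300.0, 185.0, 125.0, 102.0], 0.58)]
scene lever [([375.0, 186.0, 15.0, 58.0], 0.59)]
scene lever_knob [([375.0, 186.0, 18.0, 58.0], 0.68)]
scene lever_hinge [([376.0, 186.0, 15.0, 61.0], 0.68)]
scene blade [([315.0, 243.0, 99.0, 21.0], 0.67)]
scene blade_end_
[... 754 characters left out ...]
.0, 150.0], 0.57), ([383.0, 284.0, 80.0, 69.0], 0.51)]
side lever [([288.0, 158.0, 32.0, 46.0], 0.69)]
side lever_knob [([289.0, 161.0, 32.0, 41.0], 0.53)]
side lever_hinge [([286.0, 159.0, 34.0, 39.0], 0.75)]
side blade [([312.0, 223.0, 16.0, 45.0], 0.85), ([289.0, 158.0, 60.0, 149.0], 0.4)]
side blade_end_a [([311.0, 226.0, 15.0, 41.0], 0.69), ([338.0, 384.0, 41.0, 96.0], 0.4)]
side clip [([318.0, 230.0, 6.0, 6.0], 0.51)]
side tiers [([241.0, 123.0, 51.0, 84.0], 0.89), ([289.0, 159.0, 63.0, 145.0], 0.65)]
side spray_bottle [([337.0, 383.0, 43.0, 97.0], 0.85)]
side mug [([369.0, 192.0, 43.0, 71.0], 0.94), ([241.0, 123.0, 47.0, 85.0], 0.28)]
side squeegee [([383.0, 286.0, 79.0, 68.0], 0.85)]
```

```bash
python3 - <<'E'
import cv2
a=cv2.imread('pics/scene0.png')[150:370,210:530];cv2.imwrite('pics/scene0c.png',cv2.resize(a,None,fx=2.5,fy=2.5,interpolation=cv2.INTER_CUBIC))
a=cv2.imread('pics/side0.png')[110:350,220:480];cv2.imwrite('pics/side0c.png',cv2.resize(a,None,fx=2.5,fy=2.5,interpolation=cv2.INTER_CUBIC))
E
```

```text
(no output)
```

View pics/scene0c.png

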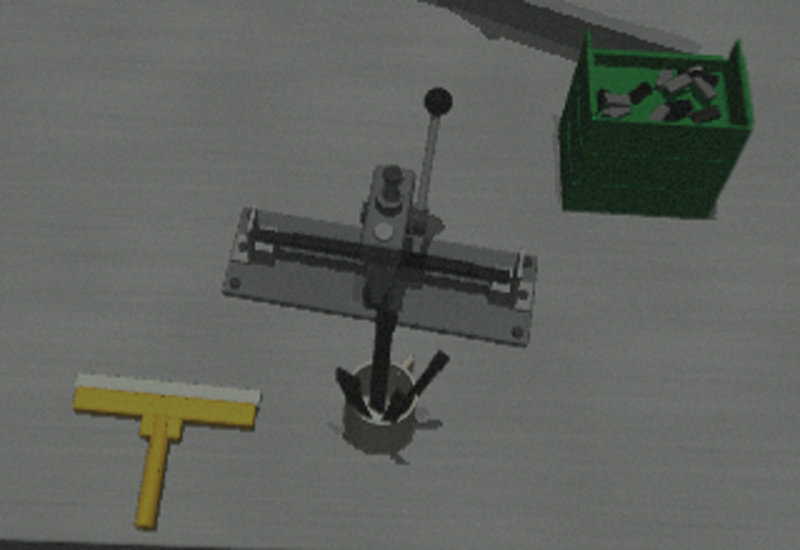

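View pics/side0c.png

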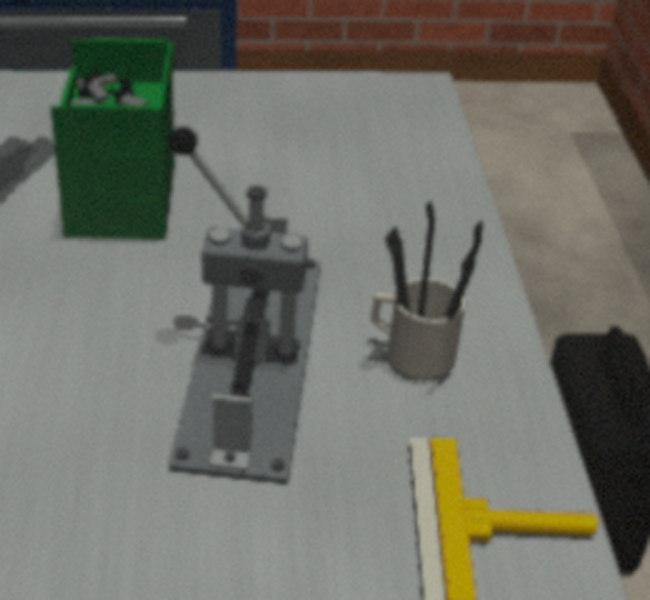

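```bash
cat > fit.py <<'E'
from h import *
from scipy.optimize import least_squares
c=lambda u,v:(u/2.5+210,v/2.5+150)
d=lambda u,v:(u/2.5+220,v/2.5+110)
pts=[('scene',(-.065,-.195,.012),c(245,207)),('scene',(.065,-.195,.012),c(222,295)),('scene',(.065,.195,.012),c(527,346)),('scene',(-.065,.195,.012),c(537,257)),
('side',(-.065,-.195,.012),d(170,468)),('side',(.065,-.195,.012),d(287,482)),('side',(.065,.195,.012),d(318,264)),
('scene',(-.086,.037,.271),c(438,101)),('side',(-.086,.037,.271),d(183,141)),('side',(-.057,-.025,.172),d(203,250)),('side',(.057,-.025,.172),d(305,265))]
S={n:manip.snapshot(n) for n in('scene','side')}
def W(p,P):
    x,y,a=p[:3];R=np.array([[np.cos(a),-np.sin(a),0],[np.sin(a),np.cos(a),0],[0,0,1]]);return (R@np.array(P).T).T+[x,y,0]
f=lambda p:np.concatenate([proj(S[n],W(p,P))[0]-uv for n,P,uv in pts])
r=least_squares(f,[.6,0,0],loss='soft_l1')
print(r.x.round(4),np.rad2deg(r.x[2]));print(f(r.x).reshape(-1,2).round(1).tolist())
k=tri([(S['scene'],pts[7][2]),(S['side'],pts[8][2])]);print('knob tri',k.round(4),'model',W(r.x,pts[7][1]).round(4))
for n,b in dict(tiers=None).items():pass
ti=[(S['scene'],c(590,125),.2),(S['scene'],c(563,210),0),(S['scene'],c(715,218),0)]
print('tiers corners',[onz(s,u,z).round(3).tolist() for s,u,z in ti],'mug base',onz(S['scene'],c(378,452),0).round(3),'bottle',onz(S['side'],(358,470),0).round(3))
for n,P in dict(stop_a=(0,-.167,.094),stop_b=(0,.167,.094),lever_stop_knob=(-.15*np.cos(.2401),.037,.148-.15*np.sin(.2401))).items(): print(n,W(r.x,P).round(4))
for n,s in S.items(): # overlay
    im=s['color'][:,:,::-1].copy()
E
python3 fit.py
```

```text
[ 0.6017  0.162  -0.1636] -9.371745425153037
[[-1.6, -0.3], [-1.2, -1.8], [-0.3, -0.7], [-0.3, -0.6], [-0.5, -1.8], [1.1, -1.8], [1.8, -2.1], [-0.9, 0.1], [0.7, -0.5], [-0.4, -0.1], [0.5, -2.0]]
knob tri [0.5206 0.2154 0.2679] model [0.5228 0.2125 0.271 ]
tiers corners [[0.498, 0.404, 0.2], [0.491, 0.408, 0.0], [0.497, 0.608, 0.0]] mug base [0.84  0.161 0.   ] bottle [ 0.656 -0.478  0.   ]
stop_a [ 0.5745 -0.0027  0.094 ]
stop_b [0.6289 0.3268 0.094 ]
lever_stop_knob [0.4639 0.2223 0.1123]
```

```bash
cat >> h.py <<'E'
PP=np.array([.6017,.162]);YAW=-.1636
def W3(P):
    a=YAW;R=np.array([[np.cos(a),-np.sin(a),0],[np.sin(a),np.cos(a),0],[0,0,1]]);return R@np.array(P,float)+[*PP,0]
def rows(targets,o=None):
    """targets: list of (world grasp... TCP xyz, heading of tool y or None)"""
    o=o or manip.observe();R=np.array(o['tcp_rot']);p=np.array(o['tcp_pos']);h0=np.arctan2(R[1,1],R[0,1])
    out=[]
    for t,h in targets:
        d=R.T@(np.array(t)-p)*100
        turn=0 if h is None else -((h-h0+np.pi)%(2*np.pi)-np.pi)
        out.append([*d.round(2).tolist(),round(float(turn),3)])
    print(*out,sep='\n');return out
def st():
    o=manip.observe();print({k:np.round(o[k],3).tolist() for k in('clock','tcp_pos','ft_force','finger_gap','joint_positions')});return o
E
python3 - <<'E'
from h import *
h=YAW+np.pi/2
rows([((.268,.591,.345),None),((.5215,.214,.345),h)])
E
```

```text
[-0.0, -0.11, -11.37, 0.0]
[-38.66, -23.98, -11.37, -0.262]
```

Call:
{"fn": "carry_out", "kwargs": {"series": [[0, 0, -5, 0], [0, 0, -10, 0], [0, 0, -11.4, 0], [-4, -2.5, -11.4, -0.05], [-8, -5, -11.4, -0.1], [-12, -7.5, -11.4, -0.15], [-16, -10, -11.4, -0.2], [-20, -12.5, -11.4, -0.262]], "claw": 0, "force": 40}}

```text
clock: 2.5
tcp_pos: [0.3997, 0.3937, 0.3452]
tcp_rot: [[-0.987, 0.161, 0.0], [0.161, 0.987, 0.0], [-0.0, 0.0, -1.0]]
ft_force: [0.6, 0.3, 0.3]
finger_gap: 0.0857
```

```bash
python3 - <<'E'
from h import *
st();rows([((.5215,.214,.345),YAW+np.pi/2)])
E
```

```text
{'clock': 2.5, 'tcp_pos': [0.4, 0.394, 0.345], 'ft_force': [0.607, 0.291, 0.277], 'finger_gap': 0.086, 'joint_positions': [-0.964, 0.174, 0.129, 1.586, -0.023, 1.383, 0.577]}
[-14.9, -15.78, 0.02, 0.002]
```

Call:
{"fn": "carry_out", "kwargs": {"series": [[-3, -3.2, 0, 0], [-6, -6.4, 0, 0], [-9, -9.6, 0, 0], [-12, -12.7, 0, 0], [-14.9, -15.8, 0, 0], [-14.9, -15.8, 0, 0]]}}

```text
clock: 3.1
tcp_pos: [0.5249, 0.2059, 0.3452]
tcp_rot: [[-0.985, 0.173, 0.002], [0.173, 0.985, -0.004], [-0.003, -0.003, -1.0]]
ft_force: [-0.3, -1.4, 0.3]
finger_gap: 0.0855
```

```bash
python3 - <<'E'
from h import *
st()
S={n:manip.snapshot(n) for n in('wrist','side')}
for n,s in S.items(): print(n,[(np.round(r['rect']).tolist(),round(r['p'],2)) for r in manip.search_frame(s,'lever_knob')[:2]])
s=S['wrist'];k=W3((-.086,.037,.271));im=s['color'][:,:,::-1].copy()
for P in [k,(.5206,.2154,.268),W3((0,.037,.148)),W3((-.065,-.195,.012)),W3((-.065,.195,.012)),W3((0,-.167,.094)),W3((0,.167,.094)),W3((0,-.16,.055))]:
    u=proj(s,P)[0];print(u.round());cv2.circle(im,tuple(int(x) for x in np.clip(u,-1e4,1e4)),3,(0,0,255),1)
cv2.imwrite('pics/w1.png',im)
E
```

```text
{'clock': 3.1, 'tcp_pos': [0.525, 0.206, 0.345], 'ft_force': [-0.305, -1.376, 0.327], 'finger_gap': 0.086, 'joint_positions': [-0.697, 0.183, 0.289, 1.584, -0.048, 1.382, 0.994]}
wrist [([302.0, 215.0, 52.0, 81.0], 0.71), ([173.0, 237.0, 246.0, 19.0], 0.51)]
side [([289.0, 159.0, 30.0, 42.0], 0.58)]
[328. 247.]
[332. 241.]
[325. 282.]
[154. 196.]
[440. 194.]
[156. 264.]
[433. 261.]
[174. 252.]
```

View pics/w1.png

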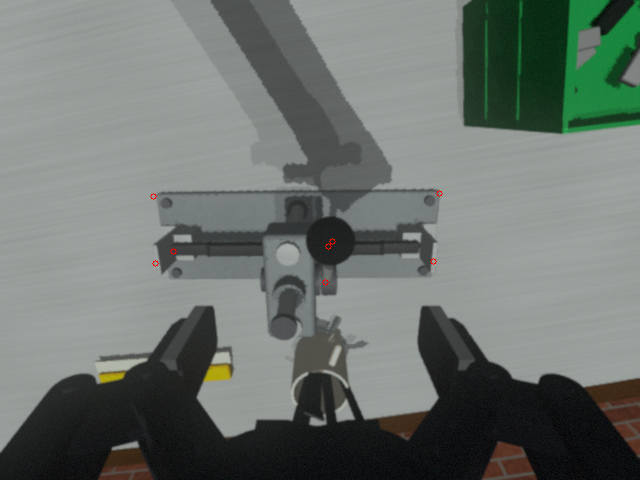

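```bash
sed -i 's/^PP=.*/PP=np.array([.5990,.1645]);YAW=-.1636/' h.py; python3 - <<'E'
from h import *
st();rows([((.5206,.2154,.345),YAW+np.pi/2),((.5206,.2154,.25),YAW+np.pi/2)])
s=manip.snapshot('wrist');cv2.imwrite('pics/w2.png',cv2.resize(s['color'][170:300,130:460,::-1],None,fx=2.4,fy=2.4,interpolation=cv2.INTER_CUBIC))
np.save('w2.npy',dict(fx=s['fx'],fy=s['fy'],cx=s['cx'],cy=s['cy'],k1=s['k1'],camera_from_world=s['camera_from_world']),allow_pickle=True)
E
```

```text
{'clock': 3.3, 'tcp_pos': [0.521, 0.215, 0.345], 'ft_force': [-0.95, 0.327, -0.985], 'finger_gap': 0.085, 'joint_positions': [-0.703, 0.183, 0.279, 1.584, -0.052, 1.382, 0.993]}
[0.01, 0.02, -0.01, 0.004]
[0.01, 0.01, 9.49, 0.004]
```

View pics/w2.png

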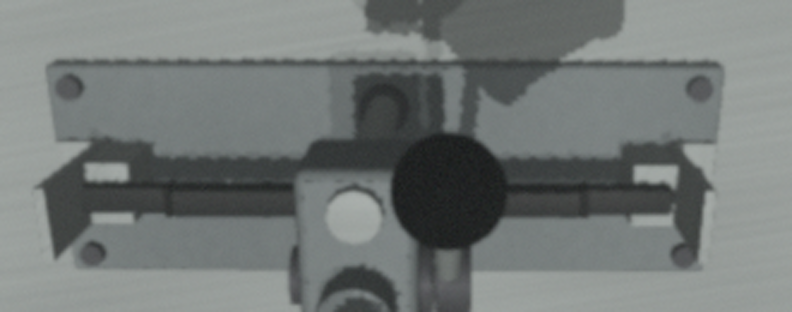

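```bash
sed -e '/^print.*knob\|^k=tri\|^ti=\|^for/,$d' fit.py > fit2.py; cat >> fit2.py <<'E'
s=np.load('w2.npy',allow_pickle=True).item();S['wrist']=s
e=lambda u,v:((u+.5)/2.4+130-.5,(v+.5)/2.4+170-.5)
pts+= [('wrist',(-.065,-.195,.012),e(50,64)),('wrist',(-.065,.195,.012),e(720,66)),('wrist',(-.02,-.17,.094),e(36,188)),('wrist',(.02,-.17,.094),e(53,258)),
('wrist',(-.02,.17,.094),e(714,188)),('wrist',(.065,.195,.012),e(700,268)),('wrist',(-.086,.037,.271),e(450,190)),('wrist',(0,-.16,.060),e(84,198)),('wrist',(0,.16,.060),e(673,200))]
r=least_squares(f,[.6,.163,-.16],loss='soft_l1')
print(r.x.round(4));[print(p[0],p[1],q) for p,q in zip(pts,f(r.x).reshape(-1,2).round(1).tolist())]
print('knob',tri([(S[n],u) for n,P,u in pts if P[2]==.271]).round(4), W(r.x,(-.086,.037,.271)).round(4))
pts=[p for p in pts if p[0]=='wrist'];r=least_squares(f,r.x,loss='soft_l1');print('wrist only',r.x.round(4))
E
python3 fit2.py
```

```text
[ 0.6017  0.162  -0.1636] -9.371745425153037
[[-1.6, -0.3], [-1.2, -1.8], [-0.3, -0.7], [-0.3, -0.6], [-0.5, -1.8], [1.1, -1.8], [1.8, -2.1], [-0.9, 0.1], [0.7, -0.5], [-0.4, -0.1], [0.5, -2.0]]
[ 0.5977  0.1641 -0.1616]
scene (-0.065, -0.195, 0.012) [-1.0, -1.3]
scene (0.065, -0.195, 0.012) [-0.5, -2.8]
scene (0.065, 0.195, 0.012) [0.4, -1.9]
scene (-0.065, 0.195, 0.012) [0.2, -1.8]
side (-0.065, -0.195, 0.012) [-1.9, -2.4]
side (0.065, -0.195, 0.012) [-0.3, -2.4]
side (0.065, 0.195, 0.012) [0.4, -2.5]
scene (-0.086, 0.037, 0.271) [-0.3, -1.1]
side (-0.086, 0.037, 0.271) [-0.8, -0.9]
side (-0.057, -0.025, 0.172) [-1.9, -0.5]
side (0.057, -0.025, 0.172) [-1.0, -2.5]
wrist (-0.065, -0.195, 0.012) [-3.6, -0.0]
wrist (-0.065, 0.195, 0.012) [3.2, -0.5]
wrist (-0.02, -0.17, 0.094) [-2.4, 0.2]
wrist (0.02, -0.17, 0.094) [-4.4, 1.7]
wrist (-0.02, 0.17, 0.094) [2.1, 0.8]
wrist (0.065, 0.195, 0.012) [2.2, 1.9]
wrist (-0.086, 0.037, 0.271) [-0.5, 0.3]
wrist (0, -0.16, 0.06) [-0.3, 1.4]
wrist (0, 0.16, 0.06) [2.0, 1.1]
knob [0.5203 0.2151 0.2678] [0.5187 0.2144 0.271 ]
wrist only [ 0.5971  0.1643 -0.162 ]
```

Call:
{"fn": "carry_out", "kwargs": {"series": [[0, 0, 4, 0], [0, 0, 8, 0], [0, 0, 9.5, 0], [0, 0, 9.5, 0]]}}

```text
clock: 3.85
tcp_pos: [0.5183, 0.2158, 0.2472]
tcp_rot: [[-0.988, 0.156, -0.006], [0.156, 0.988, -0.002], [0.005, -0.003, -1.0]]
ft_force: [-0.1, -0.1, 0.3]
finger_gap: 0.0853
```

```bash
sed -i -e 's/+\[x,y,0\]/+[x,y,p[3]]/' -e 's/\[.6,0,0\]/[.6,0,0,0]/' -e 's/\[.6,.163,-.16\]/[.6,.163,-.16,0]/' fit2.py; python3 fit2.py | grep -v '^\[\['; python3 -c "
from h import *
st()"
```

```text
[ 0.6001  0.1649 -0.1602 -0.0074] -9.179356275286231
[ 0.5997  0.1638 -0.162  -0.008 ]
scene (-0.065, -0.195, 0.012) [-1.0, 0.6]
scene (0.065, -0.195, 0.012) [-0.5, -1.0]
scene (0.065, 0.195, 0.012) [-0.1, -0.1]
scene (-0.065, 0.195, 0.012) [-0.2, 0.0]
side (-0.065, -0.195, 0.012) [-1.1, -0.2]
side (0.065, -0.195, 0.012) [0.3, -0.2]
side (0.065, 0.195, 0.012) [0.9, -0.5]
scene (-0.086, 0.037, 0.271) [-0.6, 1.2]
side (-0.086, 0.037, 0.271) [0.0, 1.7]
side (-0.057, -0.025, 0.172) [-1.1, 1.9]
side (0.057, -0.025, 0.172) [-0.4, -0.0]
wrist (-0.065, -0.195, 0.012) [-0.7, 0.2]
wrist (-0.065, 0.195, 0.012) [1.3, -0.1]
wrist (-0.02, -0.17, 0.094) [0.9, -0.5]
wrist (0.02, -0.17, 0.094) [-1.3, 0.4]
wrist (-0.02, 0.17, 0.094) [-0.0, 0.2]
wrist (0.065, 0.195, 0.012) [0.6, 0.9]
wrist (-0.086, 0.037, 0.271) [-0.4, -1.0]
wrist (0, -0.16, 0.06) [2.4, 0.6]
wrist (0, 0.16, 0.06) [0.4, 0.4]
knob [0.5203 0.2151 0.2678] [0.5208 0.2142 0.263 ]
wrist only [ 0.6     0.1636 -0.1624 -0.0089]
{'clock': 3.95, 'tcp_pos': [0.521, 0.216, 0.251], 'ft_force': [-0.801, -0.608, 0.471], 'finger_gap': 0.086, 'joint_positions': [-0.697, 0.236, 0.273, 1.727, -0.069, 1.187, 1.008]}
```

Call:
{"fn": "carry_out", "kwargs": {"series": [[0, 0, 0, 0], [0, 0, 0, 0], [0, 0, 0, 0], [0, 0, 0, 0], [0, 0, 0, 0]], "claw": 1, "force": 30}}

```text
clock: 4.45
tcp_pos: [0.5208, 0.2149, 0.2517]
tcp_rot: [[-0.988, 0.157, 0.0], [0.157, 0.988, -0.001], [-0.0, -0.0, -1.0]]
ft_force: [-3.5, -3.6, 5.1]
finger_gap: 0.0302
```

Call:
{"fn": "carry_out", "kwargs": {"series": [[0.74, 0, 0.55, 0], [1.43, 0, 1.14, 0], [2.18, 0, 1.88, 0], [2.89, 0, 2.65, 0], [3.53, 0, 3.47, 0], [4.12, 0, 4.34, 0], [4.64, 0, 5.25, 0], [5.1, 0, 6.19, 0]]}}

```text
clock: 5.25
tcp_pos: [0.4696, 0.2233, 0.189]
tcp_rot: [[-0.988, 0.157, -0.0], [0.157, 0.988, -0.0], [0.0, -0.0, -1.0]]
ft_force: [0.1, -0.2, 4.0]
finger_gap: 0.0302
```

```bash
sed -i 's/^PP=.*/PP=np.array([.5998,.1638]);YAW=-.162/' h.py;python3 - <<'E'
from h import *
st()
E
```

```text
{'clock': 5.25, 'tcp_pos': [0.47, 0.223, 0.189], 'ft_force': [0.115, -0.203, 3.985], 'finger_gap': 0.03, 'joint_positions': [-0.742, 0.21, 0.249, 1.901, -0.06, 1.038, 0.945]}
```

Call:
{"fn": "carry_out", "kwargs": {"series": [[0.39, 0, 0.97, 0], [0.72, 0, 1.96, 0], [0.97, 0, 2.98, 0], [1.15, 0, 4.01, 0], [1.26, 0, 5.05, 0], [1.3, 0, 6.1, 0], [1.26, 0, 7.15, 0], [1.18, 0, 7.93, 0]]}}

```text
clock: 6.05
tcp_pos: [0.4574, 0.2253, 0.1087]
tcp_rot: [[-0.988, 0.157, -0.002], [0.157, 0.988, -0.0], [0.001, -0.001, -1.0]]
ft_force: [-2.6, -0.0, 10.1]
finger_gap: 0.0304
```

Call:
{"fn": "carry_out", "kwargs": {"series": [[-0.1, 0, 0.5, 0], [-0.2, 0, 1.0, 0], [-0.3, 0, 1.5, 0], [-0.4, 0, 1.8, 0], [-0.4, 0, 2.0, 0]]}}

```text
clock: 6.55
tcp_pos: [0.4614, 0.2247, 0.0887]
tcp_rot: [[-0.988, 0.157, -0.002], [0.157, 0.988, -0.0], [0.002, -0.001, -1.0]]
ft_force: [-1.1, -1.2, 11.8]
finger_gap: 0.0301
```

```bash
python3 - <<'E'
from h import *
st();s=manip.snapshot('side');a=s['color'][110:310,240:440,::-1]
cv2.imwrite('pics/s2.png',cv2.resize(a,None,fx=3,fy=3,interpolation=cv2.INTER_CUBIC))
E
```

```text
{'clock': 6.55, 'tcp_pos': [0.461, 0.225, 0.089], 'ft_force': [-1.135, -1.234, 11.774], 'finger_gap': 0.03, 'joint_positions': [-0.728, 0.327, 0.228, 2.01, -0.101, 0.817, 0.971]}
```

View pics/s2.png

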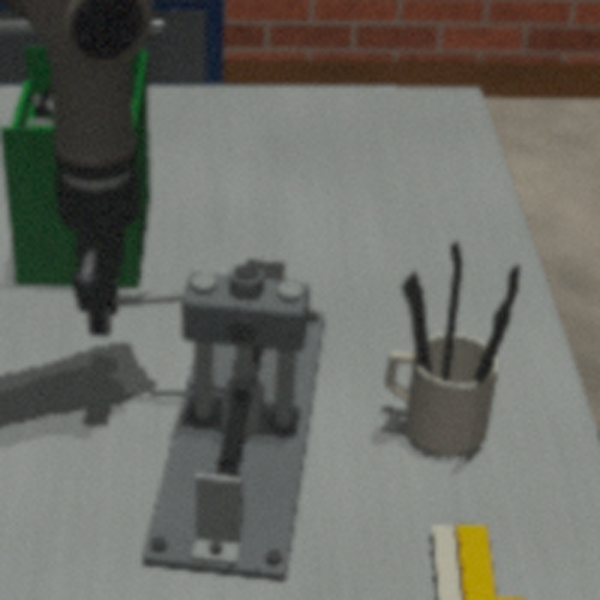

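Call:
{"fn": "carry_out", "kwargs": {"series": [[-0.1, 0, 0.3, 0], [-0.15, 0, 0.6, 0], [-0.15, 0, 0.6, 0]]}}

```text
clock: 6.9
tcp_pos: [0.4631, 0.2245, 0.0848]
tcp_rot: [[-0.987, 0.158, -0.003], [0.158, 0.987, 0.0], [0.003, -0.0, -1.0]]
ft_force: [-7.7, -2.8, 25.1]
finger_gap: 0.0305
```

Call:
{"fn": "carry_out", "kwargs": {"series": [[-0.05, 0, 0.5, 0], [-0.05, 0, 0.5, 0]]}}

```text
clock: 7.1
tcp_pos: [0.4644, 0.2243, 0.0821]
tcp_rot: [[-0.987, 0.159, -0.002], [0.159, 0.987, 0.001], [0.002, 0.001, -1.0]]
ft_force: [-5.6, -2.8, 23.8]
finger_gap: 0.0299
```

Call:
{"fn": "carry_out", "kwargs": {"series": [[0.42, 0, -2.07, 0], [0.61, 0, -3.62, 0], [0.65, 0, -4.67, 0], [0.61, 0, -5.72, 0], [0.5, 0, -6.76, 0], [0.32, 0, -7.79, 0], [0.07, 0, -8.81, 0], [-0.26, 0, -9.8, 0]]}}

```text
clock: 7.9
tcp_pos: [0.468, 0.2236, 0.1805]
tcp_rot: [[-0.987, 0.159, -0.001], [0.159, 0.987, 0.001], [0.001, 0.001, -1.0]]
ft_force: [6.4, -0.1, -2.3]
finger_gap: 0.0303
```

Call:
{"fn": "carry_out", "kwargs": {"series": [[-0.39, 0, -0.97, 0], [-0.85, 0, -1.91, 0], [-1.37, 0, -2.82, 0], [-1.96, 0, -3.69, 0], [-2.6, 0, -4.51, 0], [-3.3, 0, -5.29, 0], [-4.06, 0, -6.02, 0], [-4.86, 0, -6.69, 0]]}}

```text
clock: 8.7
tcp_pos: [0.5117, 0.2163, 0.2449]
tcp_rot: [[-0.987, 0.159, -0.013], [0.159, 0.987, 0.0], [0.013, -0.002, -1.0]]
ft_force: [-12.6, 6.0, -23.1]
finger_gap: 0.0305
```

Call:
{"fn": "carry_out", "kwargs": {"series": [[-0.6, 0, -0.45, 0], [-0.6, 0, -0.45, 0]]}}

```text
clock: 8.9
tcp_pos: [0.5112, 0.2163, 0.245]
tcp_rot: [[-0.987, 0.158, -0.03], [0.158, 0.987, -0.002], [0.03, -0.007, -1.0]]
ft_force: [-8.4, 2.6, -9.9]
finger_gap: 0.0302
```

Call:
{"fn": "carry_out", "kwargs": {"series": [[0, 0, 0, 0], [0, 0, 0, 0], [0, 0, 0, 0], [0, 0, 0, 0]], "claw": 0}}

```text
clock: 9.3
tcp_pos: [0.5121, 0.2161, 0.2459]
tcp_rot: [[-0.987, 0.159, -0.029], [0.159, 0.987, -0.001], [0.028, -0.006, -1.0]]
ft_force: [-0.2, 0.6, 0.2]
finger_gap: 0.0845
```

Call:
{"fn": "carry_out", "kwargs": {"series": [[0, 0, -4, 0], [0, 0, -8, 0], [0, 0, -8, 0], [0, 0, -8, 0]]}}

```text
clock: 9.7
tcp_pos: [0.5153, 0.2162, 0.3274]
tcp_rot: [[-0.987, 0.159, -0.025], [0.159, 0.987, 0.0], [0.025, -0.004, -1.0]]
ft_force: [0.1, 0.9, -0.5]
finger_gap: 0.0856
```

```bash
python3 - <<'E'
from h import *
st();s=manip.snapshot('side');a=s['color'][110:310,240:440,::-1]
cv2.imwrite('pics/s3.png',cv2.resize(a,None,fx=3,fy=3,interpolation=cv2.INTER_CUBIC))
h=YAW
print(W3((0,-.105,0)))
rows([(W3((0,-.105,.345)),h),(W3((0,-.105,.345)),h+np.pi)])
E
```

```text
{'clock': 9.7, 'tcp_pos': [0.515, 0.216, 0.327], 'ft_force': [0.054, 0.887, -0.532], 'finger_gap': 0.086, 'joint_positions': [-0.701, 0.196, 0.279, 1.606, -0.066, 1.37, 0.998]}
[0.5828643 0.0601748 0.       ]
[-9.18, -14.31, -2.08, 1.573]
[-9.18, -14.31, -2.08, -1.568]
```

View pics/s3.png

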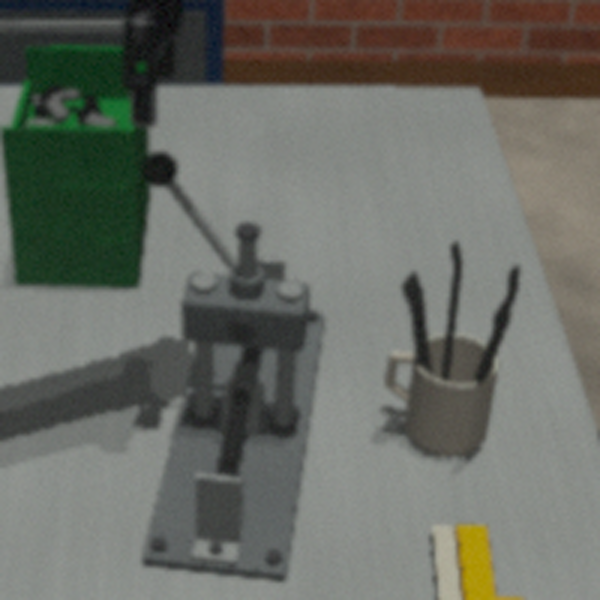

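Call:
{"fn": "carry_out", "kwargs": {"series": [[0, 0, -2, -0.14], [-1.5, -2.5, -2, -0.28], [-3, -5, -2, -0.42], [-4.5, -7.5, -2, -0.56], [-6, -10, -2, -0.7], [-7.5, -12, -2, -0.84], [-9.2, -14.3, -2, -0.98], [-9.2, -14.3, -2, -1.12]]}}

```text
clock: 10.55
tcp_pos: [0.5835, 0.0545, 0.3422]
tcp_rot: [[-0.574, -0.818, -0.031], [-0.818, 0.575, -0.005], [0.022, 0.022, -1.0]]
ft_force: [0.1, -0.9, 1.0]
finger_gap: 0.0852
```

```bash
python3 - <<'E'
from h import *
st();rows([(W3((0,-.105,.25)),YAW+np.pi),(W3((0,-.105,.12)),YAW+np.pi)])
E
```

```text
{'clock': 10.55, 'tcp_pos': [0.584, 0.055, 0.342], 'ft_force': [0.065, -0.878, 1.017], 'finger_gap': 0.085, 'joint_positions': [-0.377, 0.248, 0.265, 1.512, -0.064, 1.422, 2.421]}
[-0.62, 0.17, 9.22, -0.45]
[-0.9, -0.12, 22.21, -0.45]
```

Call:
{"fn": "carry_out", "kwargs": {"series": [[0, 0, 0, 0.14], [0, 0, 0, 0.28], [0, 0, 0, 0.42], [0, 0, 0, 0.56], [0, 0, 0, 0.7], [0, 0, 0, 0.84], [0, 0, 0, 0.98], [0, 0, 0, 1.12]]}}

```text
clock: 11.35
tcp_pos: [0.5827, 0.0544, 0.3405]
tcp_rot: [[-0.985, 0.166, -0.034], [0.167, 0.986, -0.006], [0.032, -0.011, -0.999]]
ft_force: [0.4, 0.8, -0.1]
finger_gap: 0.085
```

Call:
{"fn": "carry_out", "kwargs": {"series": [[0, 0, 0, 0.14], [0, 0, 0, 0.28], [0, 0, 0, 0.42], [0, 0, 0, 0.56], [0, 0, 0, 0.7], [0, 0, 0, 0.84], [0, 0, 0, 0.98], [0, 0, 0, 1.12]]}}

```text
clock: 12.15
tcp_pos: [0.5819, 0.0544, 0.3387]
tcp_rot: [[-0.274, 0.961, -0.037], [0.962, 0.274, -0.006], [0.004, -0.037, -0.999]]
ft_force: [-0.2, 0.2, -0.8]
finger_gap: 0.0855
```

```bash
python3 - <<'E'
from h import *
o=st();print(np.round(o['tcp_rot'],3));rows([(W3((0,-.105,.25)),YAW),(W3((0,-.105,.12)),YAW)])
E
```

```text
{'clock': 12.15, 'tcp_pos': [0.582, 0.054, 0.339], 'ft_force': [-0.199, 0.245, -0.775], 'finger_gap': 0.085, 'joint_positions': [-0.622, 0.279, 0.584, 1.523, -0.15, 1.423, 0.249]}
[[-0.274  0.961 -0.037]
 [ 0.962  0.274 -0.006]
 [ 0.004 -0.037 -0.999]]
[0.49, 0.58, 8.86, 0.44]
[0.44, 1.06, 21.85, 0.44]
```

Call:
{"fn": "carry_out", "kwargs": {"series": [[0.49, 0.6, 0, 0.14], [0.49, 0.6, 0, 0.28], [0.49, 0.6, 3, 0.44], [0.49, 0.6, 7, 0.44], [0.49, 0.7, 11, 0.44], [0.44, 0.8, 15, 0.44], [0.44, 0.9, 17, 0.44], [0.44, 0.9, 17, 0.44]]}}

```text
clock: 12.95
tcp_pos: [0.5794, 0.0598, 0.1639]
tcp_rot: [[0.161, 0.986, -0.046], [0.987, -0.162, -0.009], [-0.016, -0.044, -0.999]]
ft_force: [-0.1, 0.4, 0.8]
finger_gap: 0.0856
```

```bash
python3 - <<'E'
from h import *
o=st();print(np.round(o['tcp_rot'],3));rows([(W3((0,-.105,.12)),YAW),(W3((0,-.105,.031)),YAW)])
s=manip.snapshot('wrist');im=s['color'][:,:,::-1].copy()
for P in [W3((x,y,.058)) for x in(-.008,.008) for y in (-.16,-.11,-.05)]+[W3((x,-.164,.088)) for x in (-.02,.02)]:
    u=proj(s,P)[0];print(u.round());cv2.circle(im,tuple(int(x) for x in np.clip(u,-1e4,1e4)),3,(0,0,255),1)
cv2.imwrite('pics/w3.png',im)
E
```

```text
{'clock': 12.95, 'tcp_pos': [0.579, 0.06, 0.164], 'ft_force': [-0.146, 0.383, 0.818], 'finger_gap': 0.086, 'joint_positions': [-0.64, 0.426, 0.608, 1.754, -0.263, 1.093, -0.103]}
[[ 0.161  0.986 -0.046]
 [ 0.987 -0.162 -0.009]
 [-0.016 -0.044 -0.999]]
[0.16, 0.53, 4.37, -0.001]
[0.31, 0.92, 13.26, -0.001]
[318. 297.]
[318. 237.]
[318. 154.]
[338. 298.]
[340. 237.]
[341. 154.]
[299. 323.]
[356. 324.]
```

View pics/w3.png

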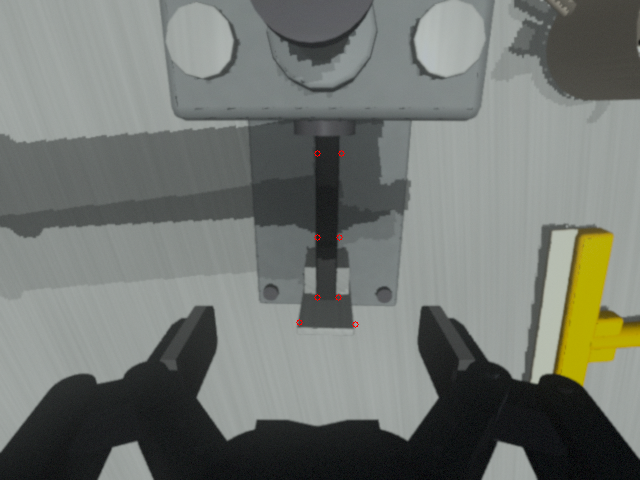

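```bash
python3 - <<'E'
from h import *
s=manip.snapshot('wrist');T=np.array(s['camera_from_world']);c=-T[:3,:3].T@T[:3,3];o=st();print(np.array(o['tcp_rot']).T@(c-o['tcp_pos']))
rows([(W3((-.001,-.11,.10)),YAW),(W3((-.0005,-.11,.031)),YAW)])
E
```

```text
{'clock': 13.05, 'tcp_pos': [0.583, 0.06, 0.168], 'ft_force': [0.216, 0.018, 0.275], 'finger_gap': 0.085, 'joint_positions': [-0.641, 0.422, 0.61, 1.749, -0.263, 1.094, -0.104]}
[ 0.08176112 -0.00124613 -0.1394595 ]
[-0.37, 0.15, 6.83, -0.001]
[-0.28, 0.44, 13.72, -0.001]
```

Call:
{"fn": "carry_out", "kwargs": {"series": [[-0.9, 0.1, 3, 0], [-0.9, 0.2, 6.5, 0], [-0.9, 0.25, 8.5, 0], [-0.9, 0.3, 9.5, 0], [-0.9, 0.35, 10.5, 0], [-0.9, 0.35, 11, 0]]}}

```text
clock: 13.65
tcp_pos: [0.5816, 0.0497, 0.0588]
tcp_rot: [[0.161, 0.986, -0.036], [0.987, -0.162, -0.007], [-0.013, -0.034, -0.999]]
ft_force: [-0.2, 0.0, 0.3]
finger_gap: 0.0852
```

```bash
python3 - <<'E'
from h import *
o=st();rows([(W3((-.0005,-.116,.031)),YAW)])
s=manip.snapshot('wrist');save(s,'w4')
E
```

```text
{'clock': 13.65, 'tcp_pos': [0.582, 0.05, 0.059], 'ft_force': [-0.222, 0.01, 0.266], 'finger_gap': 0.085, 'joint_positions': [-0.572, 0.55, 0.548, 1.842, -0.355, 0.887, -0.015]}
[-0.01, 0.0, 2.78, -0.001]
```

View pics/w4.png

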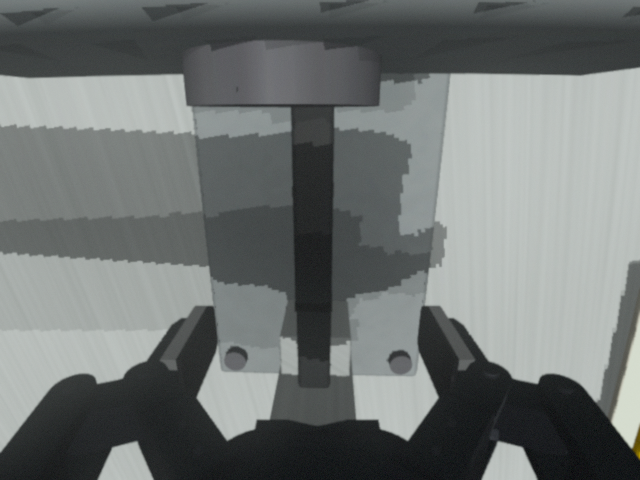

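Call:
{"fn": "carry_out", "kwargs": {"series": [[0, 0, 1, 0], [0, 0, 2, 0], [0, 0, 2.7, 0], [0, 0, 2.7, 0]]}}

```text
clock: 14.1
tcp_pos: [0.5789, 0.0495, 0.03]
tcp_rot: [[0.161, 0.986, -0.04], [0.987, -0.162, -0.007], [-0.014, -0.038, -0.999]]
ft_force: [0.1, 0.2, 0.1]
finger_gap: 0.0854
```

Call:
{"fn": "carry_out", "kwargs": {"series": [[0, 0, 0, 0], [0, 0, 0, 0], [0, 0, 0, 0], [0, 0, 0, 0], [0, 0, 0, 0], [0, 0, 0, 0]], "claw": 1, "force": 20}}

```text
clock: 14.7
tcp_pos: [0.5792, 0.0495, 0.0303]
tcp_rot: [[0.161, 0.986, -0.039], [0.987, -0.162, -0.007], [-0.013, -0.037, -0.999]]
ft_force: [-0.2, 0.7, 0.9]
finger_gap: 0.016
```

Call:
{"fn": "carry_out", "kwargs": {"series": [[0, 0, -0.5, 0], [0, -0.05, -1, 0], [0, -0.05, -1.5, 0], [0, -0.1, -2, 0], [0, -0.1, -2.5, 0], [0, -0.1, -3, 0], [0, -0.1, -3, 0]]}}

```text
clock: 15.4
tcp_pos: [0.58, 0.0499, 0.0612]
tcp_rot: [[0.161, 0.986, -0.038], [0.987, -0.162, -0.007], [-0.013, -0.036, -0.999]]
ft_force: [0.7, 0.2, 0.0]
finger_gap: 0.0157
```

```bash
python3 - <<'E'
from h import *
o=st()
s=manip.snapshot('wrist');t=manip.snapshot('side')
a=s['color'][:,160:500,::-1];b=cv2.resize(t['color'][160:310,270:385,::-1],None,fx=3.2,fy=3.2,interpolation=cv2.INTER_CUBIC)
cv2.imwrite('pics/m5.png',np.hstack([a,b]))
E
```

```text
{'clock': 15.4, 'tcp_pos': [0.58, 0.05, 0.061], 'ft_force': [0.655, 0.212, 0.012], 'finger_gap': 0.016, 'joint_positions': [-0.575, 0.546, 0.551, 1.843, -0.352, 0.892, -0.017]}
```

View pics/m5.png

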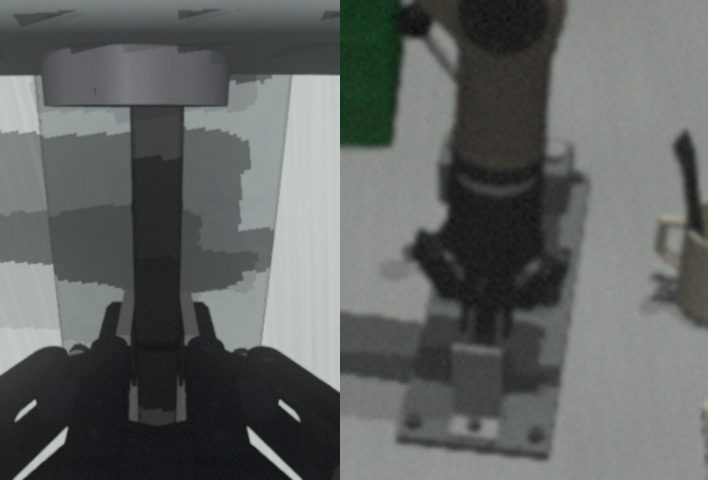

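```bash
cat >> h.py <<'E'
def blade_pts(gz,th,ys,zt=.014,gy=-.116):
    # blade underside height gz (world) at local y=gy, tilt th (end a up)
    out=[]
    for y in ys:
        for x in(-.008,.008):
            out.append(W3((x,gy+(y-gy)*np.cos(th)-0*zt+zt*np.sin(th),gz-(y-gy)*np.sin(th)+zt*np.cos(th))))
    return out
E
python3 - <<'E'
from h import *
s=manip.snapshot('wrist');g=cv2.cvtColor(s['color'],cv2.COLOR_RGB2GRAY).astype(float)
for r in (115,130,280): 
    print(r,g[r,280:360:2].astype(int).tolist())
for th in (0,3.25,6.5,8):
    u=proj(s,blade_pts(.075,np.deg2rad(th),(-.02,-.05,-.08,-.109)));print(th,[(round(float((a[1]+b[1])/2)),round(float(b[0]-a[0]),1)) for a,b in zip(u[::2],u[1::2])])
E
```

```text
115 [135, 134, 136, 135, 132, 86, 57, 57, 61, 60, 60, 59, 62, 60, 61, 59, 60, 61, 58, 61, 61, 61, 60, 60, 59, 59, 62, 64, 64, 62, 55, 53, 125, 153, 154, 152, 152, 152, 153, 152]
130 [152, 150, 149, 147, 145, 106, 53, 56, 67, 66, 64, 66, 68, 68, 65, 69, 67, 66, 69, 64, 64, 65, 65, 67, 68, 68, 68, 68, 67, 64, 57, 57, 85, 100, 107, 106, 99, 98, 99, 97]
280 [76, 77, 77, 76, 78, 74, 73, 44, 34, 37, 34, 31, 34, 34, 37, 29, 35, 29, 35, 34, 31, 33, 34, 32, 36, 36, 38, 35, 34, 33, 60, 75, 76, 75, 78, 74, 76, 76, 77, 76]
0 [(67, 55.7), (172, 51.1), (260, 46.9), (332, 43.3)]
3.25 [(67, 53.2), (168, 49.6), (256, 46.3), (330, 43.3)]
6.5 [(68, 50.7), (165, 48.2), (252, 45.6), (327, 43.2)]
8 [(69, 49.7), (163, 47.5), (250, 45.3), (326, 43.2)]
```

```bash
python3 - <<'E'
from h import *
s=manip.snapshot('scene');save(s,'scene5');g=cv2.cvtColor(s['color'],cv2.COLOR_RGB2GRAY);g0=cv2.imread('pics/scene0.png',0)
for y in (.05,.08,.12):
    for th,gz,n in((0,.044,'start'),(0,.075,'level'),(6.5,.075,'tilt')):
        u=proj(s,blade_pts(gz,np.deg2rad(th),(y,),.014 if y<.11 else .01)).mean(0);print(y,n,u.round(1))
    c=int(round(u[0]));r=int(u[1]);print(' now',r-20,g[r-20:r+22,c].tolist());print(' old',g0[r-20:r+22,c].tolist())
E
```

```text
0.05 start [378.8 254. ]
0.05 level [379.6 248.9]
0.05 tilt [379.3 252. ]
 now 232 [73, 69, 55, 48, 52, 54, 52, 46, 42, 38, 34, 38, 62, 57, 44, 29, 28, 24, 25, 25, 24, 31, 45, 50, 73, 46, 47, 37, 28, 40, 37, 52, 74, 72, 77, 79, 78, 80, 80, 81, 81, 81]
 old [76, 68, 50, 54, 54, 59, 49, 49, 43, 40, 33, 38, 58, 58, 50, 51, 47, 42, 47, 34, 22, 28, 26, 20, 26, 30, 35, 37, 41, 38, 38, 47, 75, 78, 77, 77, 77, 79, 80, 78, 78, 81]
0.08 start [388.4 255.6]
0.08 level [389.4 250.5]
0.08 tilt [388.8 254.2]
 now 234 [105, 107, 110, 108, 106, 109, 105, 104, 105, 105, 106, 108, 105, 76, 57, 36, 35, 28, 28, 21, 29, 66, 82, 77, 80, 76, 64, 39, 39, 38, 36, 58, 79, 78, 78, 78, 77, 77, 79, 80, 75, 80]
 old [110, 106, 108, 104, 105, 106, 105, 107, 109, 108, 107, 106, 105, 81, 80, 77, 79, 79, 78, 59, 32, 33, 40, 36, 24, 45, 71, 35, 39, 36, 41, 55, 78, 77, 75, 78, 76, 79, 81, 81, 78, 79]
0.12 start [401.1 258.4]
0.12 level [402.3 253.3]
0.12 tilt [401.1 257.7]
 now 237 [110, 104, 107, 102, 106, 106, 105, 109, 104, 110, 109, 101, 79, 79, 57, 29, 33, 31, 31, 35, 67, 78, 79, 79, 78, 72, 61, 35, 40, 39, 57, 79, 77, 80, 79, 80, 83, 80, 82, 80, 81, 80]
 old [106, 108, 103, 102, 106, 108, 106, 108, 108, 108, 109, 104, 81, 74, 81, 79, 83, 78, 77, 41, 33, 33, 35, 30, 41, 76, 64, 41, 37, 42, 57, 81, 82, 80, 78, 81, 84, 81, 80, 81, 80, 79]
```

Call:
{"fn": "carry_out", "kwargs": {"series": [[0, -0.03, -0.6, 0], [0, -0.05, -1.2, 0], [0, -0.07, -1.7, 0], [0, -0.1, -2.2, 0], [0, -0.1, -2.6, 0], [0, -0.13, -3, 0], [0, -0.13, -3.5, 0], [0, -0.13, -3.5, 0]]}}

```text
clock: 16.4
tcp_pos: [0.5796, 0.0504, 0.0958]
tcp_rot: [[0.161, 0.986, -0.039], [0.987, -0.161, -0.007], [-0.013, -0.037, -0.999]]
ft_force: [0.6, -0.4, -1.2]
finger_gap: 0.0155
```

```bash
python3 - <<'E'
from h import *
o=st()
s=manip.snapshot('scene');save(s,'scene6');g=cv2.cvtColor(s['color'],cv2.COLOR_RGB2GRAY)
gz=o['tcp_pos'][2]+.0138
for y in (.05,.08,.12):
    for th in(0,5,8,10,12):
        u=proj(s,blade_pts(gz,np.deg2rad(th),(y,),.014 if y<.11 else .01)).mean(0);print(y,th,u.round(1))
    c=int(round(u[0]));r=int(u[1]);print(' now',r-20,g[r-20:r+22,c].tolist())
E
```

```text
{'clock': 16.4, 'tcp_pos': [0.58, 0.05, 0.096], 'ft_force': [0.573, -0.43, -1.247], 'finger_gap': 0.015, 'joint_positions': [-0.596, 0.501, 0.575, 1.82, -0.32, 0.956, -0.042]}
0.05 0 [380.6 243. ]
0.05 5 [380.4 245.5]
0.05 8 [380.1 247. ]
0.05 10 [379.8 247.9]
0.05 12 [379.4 248.9]
 now 228 [84, 79, 79, 76, 71, 69, 55, 52, 55, 59, 50, 49, 45, 41, 36, 34, 59, 57, 26, 26, 27, 32, 20, 18, 30, 44, 46, 50, 71, 48, 37, 34, 36, 37, 40, 50, 77, 77, 75, 78, 78, 81]
0.08 0 [390.6 244.6]
0.08 5 [390.1 247.6]
0.08 8 [389.7 249.3]
0.08 10 [389.2 250.4]
0.08 12 [388.7 251.5]
 now 231 [105, 105, 109, 111, 108, 106, 106, 107, 107, 106, 110, 105, 107, 108, 108, 103, 77, 56, 33, 31, 30, 34, 28, 35, 64, 77, 78, 77, 77, 63, 39, 34, 36, 39, 55, 79, 78, 74, 78, 76, 78, 78]
0.12 0 [403.7 247.5]
0.12 5 [402.9 251. ]
0.12 8 [402.1 253. ]
0.12 10 [401.4 254.3]
0.12 12 [400.7 255.6]
 now 235 [106, 107, 108, 105, 106, 102, 103, 104, 107, 108, 107, 106, 108, 101, 79, 82, 76, 59, 33, 35, 33, 32, 38, 69, 77, 78, 77, 62, 40, 39, 33, 43, 57, 80, 80, 79, 79, 79, 83, 82, 79, 78]
```

Call:
{"fn": "carry_out", "kwargs": {"series": [[0, 0, 0, 0], [0, 0, 0, 0], [0, 0, 0.3, 0], [0, 0, 0.6, 0], [0, 0, 0.6, 0]], "force": 70}}

```text
clock: 16.95
tcp_pos: [0.5789, 0.0505, 0.089]
tcp_rot: [[0.161, 0.986, -0.04], [0.987, -0.162, -0.007], [-0.013, -0.038, -0.999]]
ft_force: [-0.6, -0.7, -0.2]
finger_gap: 0.0147
```

Call:
{"fn": "carry_out", "kwargs": {"series": [[-1, 0, -0.16, 0], [-2, 0, -0.33, 0], [-3, 0, -0.49, 0], [-3, 0, -0.49, 0]]}}

```text
clock: 17.35
tcp_pos: [0.5741, 0.0176, 0.0948]
tcp_rot: [[0.165, 0.985, -0.039], [0.986, -0.166, -0.008], [-0.014, -0.037, -0.999]]
ft_force: [-0.4, -0.2, -1.4]
finger_gap: 0.0152
```

```bash
python3 - <<'E'
from h import *
o=st();s=manip.snapshot('wrist');t=manip.snapshot('side');t2=manip.snapshot('scene')
a=s['color'][:,160:500,::-1];b=cv2.resize(t['color'][160:310,270:385,::-1],None,fx=2.6,fy=1.6*1.0,interpolation=cv2.INTER_CUBIC)
c=cv2.resize(t2['color'][200:300,295:430,::-1],(299,240),interpolation=cv2.INTER_CUBIC)
cv2.imwrite('pics/m6.png',np.hstack([a,np.vstack([b,c])]))
E
```

```text
{'clock': 17.35, 'tcp_pos': [0.574, 0.018, 0.095], 'ft_force': [-0.427, -0.229, -1.404], 'finger_gap': 0.015, 'joint_positions': [-0.553, 0.492, 0.583, 1.839, -0.317, 0.947, 0.008]}
```

View pics/m6.png

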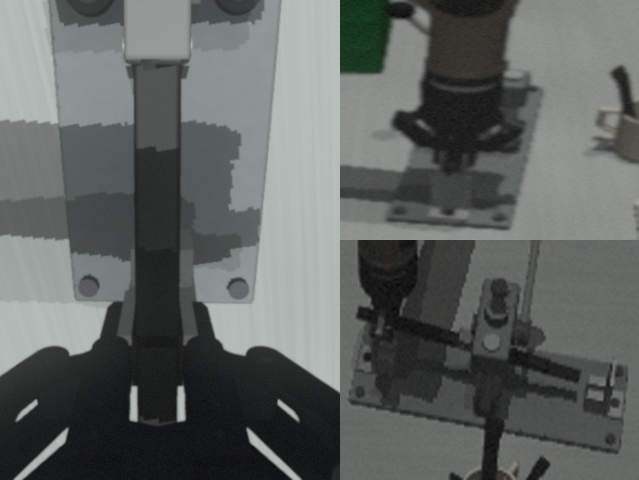

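Call:
{"fn": "carry_out", "kwargs": {"series": [[-1.5, 0, -0.25, 0], [-3, 0, -0.5, 0], [-4.5, 0, -0.75, 0], [-6, 0, -1.0, 0], [-6, 0, -1.0, 0]]}}

```text
clock: 18.0
tcp_pos: [0.5646, -0.0424, 0.1059]
tcp_rot: [[0.167, 0.985, -0.039], [0.986, -0.168, -0.008], [-0.014, -0.037, -0.999]]
ft_force: [0.9, -0.0, -0.8]
finger_gap: 0.0149
```

Call:
{"fn": "carry_out", "kwargs": {"series": [[-2, 0, -0.35, 0], [-4.5, 0, -0.8, 0], [-7, 0, -1.25, 0], [-9.5, 0, -1.7, 0], [-12, 0, -2.1, 0], [-14, 0, -2.5, 0], [-16, 0, -2.8, 0], [-16, 0, -2.8, 0]]}}

```text
clock: 18.8
tcp_pos: [0.5382, -0.2035, 0.137]
tcp_rot: [[0.172, 0.984, -0.038], [0.985, -0.173, -0.01], [-0.016, -0.035, -0.999]]
ft_force: [-0.4, -0.7, -1.4]
finger_gap: 0.0146
```

Call:
{"fn": "carry_out", "kwargs": {"series": [[-1.5, 0, -1, 0], [-3, 0, -3, 0], [-4, 0, -5, 0], [-5, 0, -7, 0], [-5, 0, -9, 0], [-5, 0, -10, 0], [-5, 0, -10, 0]]}}

```text
clock: 19.5
tcp_pos: [0.5346, -0.2518, 0.2393]
tcp_rot: [[0.171, 0.985, -0.034], [0.985, -0.171, -0.01], [-0.016, -0.032, -0.999]]
ft_force: [-0.3, 0.5, -1.5]
finger_gap: 0.0144
```

```bash
python3 - <<'E'
from h import *
o=st();print(np.round(o['tcp_rot'],3).tolist())
R=np.array(o['tcp_rot']);s=manip.snapshot('scene');t=manip.snapshot('side')
a=s['color'][150:400,200:520,::-1];b=cv2.resize(t['color'][110:480,220:480,::-1],None,fx=1.62,fy=1.62,interpolation=cv2.INTER_CUBIC)
a=cv2.resize(a,(377,295));a=np.vstack([a,np.zeros((b.shape[0]-295,377,3),np.uint8)])
cv2.imwrite('pics/m7.png',np.hstack([a,b]))
for n,m in(('scene',s),('side',t)): print(n,[(q,[(np.round(r['rect']).tolist(),round(r['p'],2)) for r in manip.search_frame(m,q)[:1]]) for q in('blade','mug','spray_bottle','squeegee','tiers','lever_knob')])
E
```

```text
{'clock': 19.5, 'tcp_pos': [0.535, -0.252, 0.239], 'ft_force': [-0.333, 0.466, -1.547], 'finger_gap': 0.014, 'joint_positions': [-0.18, 0.372, 0.702, 1.666, -0.225, 1.221, 0.399]}
[[0.171, 0.985, -0.034], [0.985, -0.171, -0.01], [-0.016, -0.032, -0.999]]
scene [('blade', [([208.0, 187.0, 110.0, 34.0], 0.56)]), ('mug', [([344.0, 273.0, 45.0, 56.0], 0.85)]), ('spray_bottle', [([137.0, 227.0, 39.0, 51.0], 0.68)]), ('squeegee', [([240.0, 300.0, 71.0, 64.0], 0.81)]), ('tiers', [([436.0, 164.0, 75.0, 74.0], 0.97)]), ('lever_knob', [([372.0, 186.0, 21.0, 59.0], 0.84)])]
side [('blade', [([287.0, 277.0, 15.0, 37.0], 0.8)]), ('mug', [([368.0, 193.0, 48.0, 69.0], 0.97)]), ('spray_bottle', [([336.0, 382.0, 46.0, 98.0], 0.93)]), ('squeegee', [([291.0, 184.0, 58.0, 124.0], 0.62)]), ('tiers', [([243.0, 142.0, 36.0, 64.0], 0.97)]), ('lever_knob', [([383.0, 288.0, 77.0, 65.0], 0.58)])]
```

View pics/m7.png

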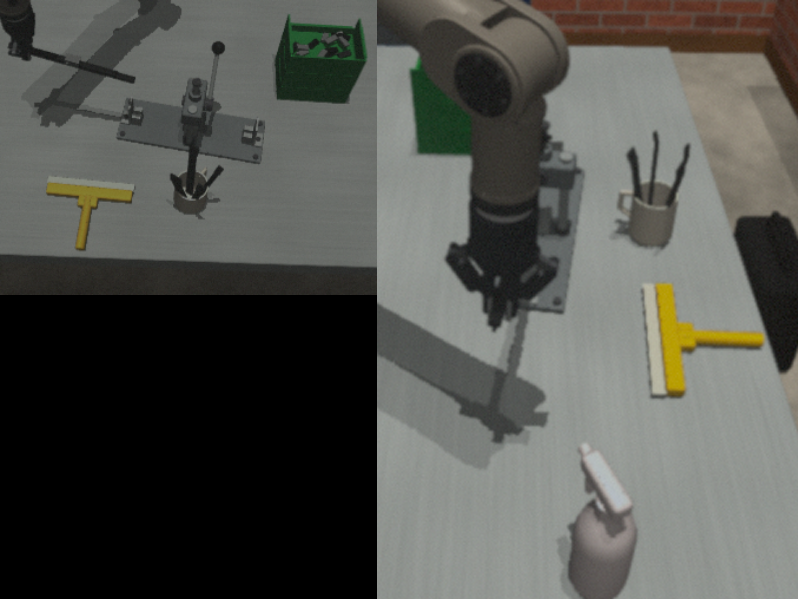

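```bash
python3 -c "
from h import *
st();print(manip.close_job())"
```

```text
{'clock': 20.2, 'tcp_pos': [0.533, -0.252, 0.238], 'ft_force': [0.321, -0.166, -1.034], 'finger_gap': 0.015, 'joint_positions': [-0.179, 0.373, 0.702, 1.668, -0.225, 1.221, 0.399]}
the job is handed in; nothing more can be done
None
```

The clip was pressed and the blade was drawn out over the end stop away from the lever. I handed the job in with the blade still in the gripper. Clock at hand-in was 20.2 s of the 61 s allowed.

- **Pressing the clip:** I gripped the knob and swung the lever down its arc to the stop. The force climbed from about 12 N to about 25 N and then held there. I followed the lever back up and released it. A side picture then showed the lever and ram fully raised.
- **Taking the blade out:** The blade first lifted level, because even the lightest grip (20 N) held it too firmly to tilt. I raised it until the clip lightly touched the raised ram, with about 1 N on the wrist. That tilted the blade to roughly 10°. I then lowered it about 7 mm, gripped at 70 N and drew it out along its length. I saw no contact force above the blade's own weight.
- **Last checks:** The blade's near end is about 12 cm beyond the head. By calculation its lowest point is about 0.20 m above the work surface, against about 0.09 m for the end stops. The finger gap is steady at 15 mm and the wrist carries only the blade's weight. The tiers, mug, spray bottle and squeegee look undisturbed.

**Not measured or off:**
- I did not measure whether the clip is fully home. I judged it from the lever reaching its stop.
- The cameras put the press about 6 to 8 mm lower than z = 0, and I allowed for 6 mm of that.
- The tool ended with a small sideways lean of about 2°.

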